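Square a rubber heel blank to the stop bar

TASK

On the plywood squaring board lie two rubber heel blanks: one with a flat edge and one fully round. Turn the flat-edged one with your fingertips and slide it along the board until its flat edge lies flush against the robot-side face of the steel stop bar, somewhere along the middle two thirds of the bar, and let go. Keep it lying on the board all the time rather than lifting it, and leave the round blank where it is.

Things in the scene. Friction and masses are not known exactly. Their poses are not given: they have to be found in the camera images.
- heel_center (a point): Centre, half-way up, of the loose flat-edged blank: black rubber disc 60 mm in diameter, 18 mm thick, 45-90 g, lying on the board, with one straight edge (45 mm long) 20 mm from the centre; the rest of its rim is round. x points from the centre out through the flat edge, y along the flat, z up. It starts turned 35 to 80 degrees counter-clockwise (from above) from facing the bar.
- heel_flat (a point): Middle of the flat edge of that blank, half-way up (9 mm above the board): 20 mm from heel_center along x. Same axes as heel_center.
- bar_face (a point): Middle of the foot of the stop bar's long upright robot-side face, at the board's top. Steel bar 300 mm long, 16 thick, 16 high, fixed on a fixed plywood board 320 x 400 mm, 18 mm thick. x points level into the bar, away from the robot; y along the bar; z up. The blanks start 65 to 105 mm in front of this face. An awl and a small tin (32 mm high) lie behind the bar.
- round_center (a point): Centre, half-way up, of the fully round rubber blank, 60 mm in diameter and 18 mm thick, loose, about 170 mm to one side of the flat-edged one on the same board. It is a bystander: leave it where it lies.
There are look-alikes about, which are no part of the job. Leave any turquoise look-alike of the part that bears heel_center alone.

How it is judged (in metres and radians):
At the end, for the whole second after the job is handed in: The flat-edged blank lies flat on the board (10 degrees, 5 mm), the middle of its flat within 10 mm of the bar's robot-side face and 120 mm of the bar's middle, the flat parallel to the bar within 10 degrees; the round blank is within 20 mm of its start (x of heel_flat in the frame of bar_face between -0.01 and 0.006 m and angle between the x axis of heel_center and the x axis of bar_face, either way round below 0.175 rad and y of heel_flat in the frame of bar_face between -0.12 and 0.12 m and z of heel_center in the frame of bar_face below 0.014 m and angle between heel_center's own z axis and vertical below 0.17 rad and distance of round_center from where it was at the start of the episode below 0.02 m); the robot touches nothing.
It fails at once if the flat-edged blank is lifted more than 15 mm off the board (z of heel_center in the frame of bar_face above 0.024 m).
It fails at once if the round blank is moved more than 20 mm (distance of round_center from where it was at the start of the episode above 0.02 m).
It also fails if it takes over 29 s, if anything falls off the work surface, if the arm or the gripper's body presses on something with over 40 N, if the wrist force passes 120 N, or if a joint passes its speed limit or range.

ROBOT

A 7-joint arm with a two-finger parallel gripper is mounted at the origin on the work surface. World frame = base frame: x ahead of the robot, y to its left, z up, the work surface at z = 0. Lengths are in mm, angles in rad, forces in N, time in s.
With the tool pointing down it reaches from about 425 to 800 mm from the base axis. Payload 8.3 kg.
Tool frame: the origin (TCP) lies at the centre of the arm's flange, where the gripper is bolted on; the fingertips stand 173 mm ahead of it and the grasp point (between the pads) lies 155 mm ahead of it; z points along the fingers, y is the direction in which the jaws open and shut (so a half turn about z gives the same grasp; the last joint's range is limited). The gripper opens to 85 mm and grips with 20 to 120 N. Pads are 22 mm wide; open, the fingers measure 114 mm over their backs; the gripper's body (76 mm by 85 mm) begins 54 mm behind the grasp point. The pads swing forward as they close: fully open they stand 13 mm farther back than shut.
Start: joints at [1.104, 0.383, 0.016, 1.37, -0.006, 1.388, -0.046], TCP at [245.601, -574.714, 404.679] pointing down, gripper open.
Joint ranges: [-2.95, 2.95], [-0.25, 2.06], [-1.52, 1.56], [0.18, 2.33], [-1.44, 4.58], [0.02, 2.06], [-3.01, 3.01]. Speed limits (rad/s): [2.39, 2.39, 3.01, 3.01, 3.14, 3.14, 3.14].

INTERFACE

Orientations are given as a 3x3 rotation matrix whose columns are the frame's x, y, z axes.
In Python, from station import bot gives the robot as it stands.
- The arm moves only by the tool carry_out, never from a script. Its argument "rows" is a list of rows, each an object with "travel": the shift along the tool's x, y, z in mm, a list of three; "twist": the turn about the tool's z in rad. In form: [{"travel": [tx, ty, tz], "twist": twist}, ...]. A call has 1 to 8 rows; each row shifts and turns the commanded pose from where the row before left it, along the tool's axes as they then stand; what a row does not reach is not made up. A row lasts 1/10 s, in which the tool goes at most 50 mm and 8.59 degrees, less where a joint would pass 70% of its speed; a pose out of reach is approached as far as the arm can. A call with a gripper value outside its range is refused whole. "grip" is the opening, from -1 (shut) to 1 (fully open), set as the call begins (left out, the last holds). The fingers move at their own pace and stop on an object; "squeeze" is the grip in N (left out, the last holds). Time passes only in rows, so rows that do not move let the fingers close. It gives the time, the measured TCP pose, the force and the opening at its end, in the units of the state.
- bot.state(): the state, without advancing time (a new reading comes with each control period).
- bot.snapshot(name): name is "scene" or "top" or "wrist"; returns a dict with "color" (480x640x3 uint8, red, green, blue), "intrinsics" (3x3 intrinsics, pixels), "R" (3x3) and "t" (3): a world point X has camera coordinates R X + t. Camera axes: x right, y down, z forward; pixel columns grow to the right and rows downward; lengths in mm; the calibration is good to about 2 mm. A picture is of the moment at which its call begins. There is no depth.
- bot.sign_off(): hands the job in, once; it reports no verdict.
Trained networks look in the newest picture that a camera, given by its name, has taken for a name from the list of things; names that differ only in an ending like _2 or _b are one class to them, and where a whole thing is asked for, a point or a joint stands for the part that bears it (a point fixed in the world has none). Each returns a list of dicts, best first, with "confidence" (0 to 1); they miss things now and then, are a little off and sometimes report something else, mostly with a low value. They report only what shows in the picture. A call takes as long as a camera call. They do not tell look-alikes from the thing itself.
- bot.trace(thing, camera): "region" (480x640 bool, what is visible of it) and "extent" ([centre column, centre row, width, height] in pixels, round what is visible of it).
The state is a dict: "clock": time; "q": joint angles; "qvel": joint speeds; "tau": joint torques, N m; "eef_pos": TCP position; "ee_rot": TCP orientation; "ft_force": force on the tool from outside, world axes, zero at the start; "torque": the same for the moment, N m; "width": finger opening in mm.
Only numpy, scipy, OpenCV 4.12 (cv2) and the standard library are available. Lean on these libraries where they do the work, as an engineer would, in place of code of your own. Each camera call takes 0.05 s, during which the arm holds its last target.

## Working session

There is one attempt and no reset: what is moved stays moved. The work goes in short steps, Python scripts to look and compute and a tool call to move; the robot and the scene stay as the last step left them, time stands still between calls to the robot, and variables do not carry over. Pictures are saved under pics/ and viewed, and the job is handed in when it is done.

Besides the shell and the picture viewer there is one more tool, called after ">>>" as name([rows], argument=value, ...), one row to a line, values as JSON. carry_out: Moves the arm, as the interface text tells. Its arguments: {"type":"object","properties":{"rows":{"type":"array","items":{"type":"object","properties":{"travel":{"type":"array","items":{"type":"number"}},"twist":{"type":"number"}}}},"grip":{"type":"number"},"squeeze":{"type":"number"}},"required":["rows"]}

```bash
mkdir -p pics; ls
cat > h.py <<'E'
import numpy as np, cv2, pickle
from station import bot
def snap(n,f):
    s=bot.snapshot(n); pickle.dump(s,open(f'pics/{f}.pkl','wb')); cv2.imwrite(f'pics/{f}.png',s['color'][:,:,::-1]); return s
def ray(s,px,z):
    R=np.array(s['R']);t=np.array(s['t']);K=np.array(s['intrinsics'])
    c=-R.T@t; px=np.atleast_2d(px).astype(float)
    d=(R.T@np.linalg.inv(K)@np.c_[px,np.ones(len(px))].T).T
    return c+d*((z-c[2])/d[:,2])[:,None]
def proj(s,X):
    R=np.array(s['R']);t=np.array(s['t']);K=np.array(s['intrinsics'])
    p=(K@(R@np.atleast_2d(X).T+t[:,None])).T
    return p[:,:2]/p[:,2:]
E
python3 - <<'E'
from h import *
for n in ['top','scene']:
    s=snap(n,n+'0'); print(n,(-np.array(s['R']).T@s['t']).round())
    for th in ['heel_center','round_center']:
        for r in bot.trace(th,n): print(th,r['confidence'],np.round(r['extent']),r['region'].sum())
st=bot.state(); print({k:np.round(v,3).tolist() for k,v in st.items()})
E
```

```text
pics
top [431. 109. 885.]
heel_center 0.94 [191. 190.  38.  40.] 1213
heel_center 0.88 [189. 105.  41.  38.] 1228
heel_center 0.76 [291. 326.  38.  44.] 1279
round_center 0.64 [387. 149. 310. 263.] 51671
scene [946. 495. 666.]
heel_center 0.97 [300. 282.  42.  31.] 979
heel_center 0.85 [408. 228.  34.  23.] 678
heel_center 0.6 [416. 343.  40.  41.] 1175
heel_center 0.57 [369. 396.  41.  45.] 1376
heel_center 0.3 [264. 285. 277. 230.] 29261
round_center 0.9 [244. 226.  32.  25.] 769
{'clock': 0.3, 'q': [1.104, 0.384, 0.016, 1.37, -0.006, 1.388, -0.047], 'qvel': [-0.001, -0.001, -0.001, -0.003, 0.001, 0.0, 0.001], 'tau': [-0.001, -62.663, 0.841, -37.147, 0.016, 0.008, -0.0], 'eef_pos': [245.589, -574.675, 404.341], 'ee_rot': [[0.92, 0.393, -0.0], [0.393, -0.92, 0.001], [0.0, -0.001, -1.0]], 'ft_force': [-0.134, 0.339, -1.17], 'torque': [0.008, 0.036, -0.01], 'width': 85.098}
```

View pics/top0.png

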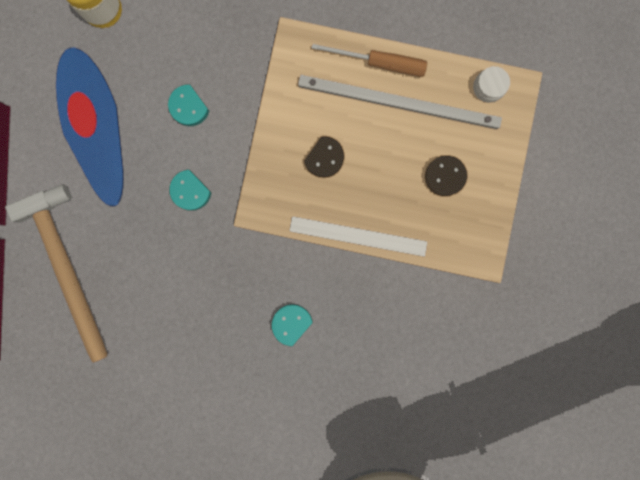

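View pics/scene0.png

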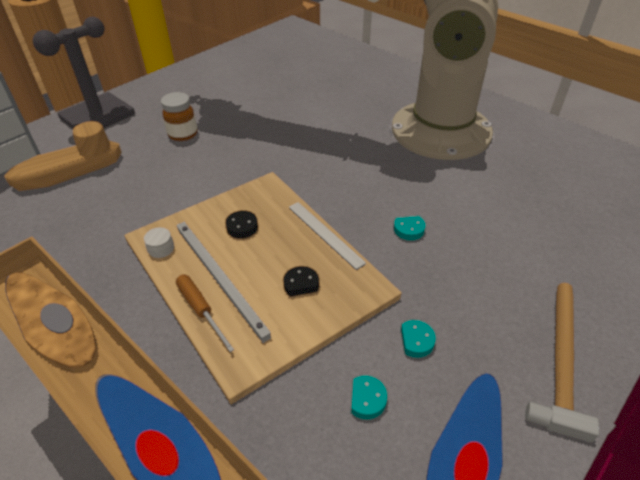

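The candidates in the top view are two black blanks at (325,157) and (446,175), and three turquoise ones at (188,105), (190,190) and (291,325). The black one at (325,157) fits because it is on the board and has a straight edge at its upper left. (446,175) is the round one, and the turquoise ones are look-alikes. I'll confirm with a crop and measure.

```bash
cat >> h.py <<'E'
def blank(s,win):
    # black rim segmentation, outline at top plane z=36
    img=s['color'].astype(int); x0,y0,x1,y1=win
    m=np.zeros(img.shape[:2],np.uint8); sub=img[y0:y1,x0:x1].max(2)<75; m[y0:y1,x0:x1]=sub
    c=max(cv2.findContours(m,cv2.RETR_EXTERNAL,cv2.CHAIN_APPROX_NONE)[0],key=cv2.contourArea)
    return m,c[:,0,:]
def fit(s,win,z=36.,zl=18.):
    # fit silhouette of D-prism: render and maximise IoU
    from scipy.optimize import minimize
    m,c=blank(s,win); m=np.zeros_like(m); cv2.drawContours(m,[c.reshape(-1,1,2)],-1,1,-1)
    S=4;x0,y0,x1,y1=win
    big=cv2.resize(m[y0:y1,x0:x1],None,fx=S,fy=S,interpolation=cv2.INTER_LINEAR)
    big=(cv2.resize(m[y0:y1,x0:x1].astype(np.float32),None,fx=S,fy=S,interpolation=cv2.INTER_LINEAR)>.5)
    a=np.linspace(np.arccos(20/30),2*np.pi-np.arccos(20/30),60)
    D=np.c_[30*np.cos(a),30*np.sin(a)]
    def cost(p):
        R=np.array([[np.cos(p[2]),-np.sin(p[2])],[np.sin(p[2]),np.cos(p[2])]])
        xy=D@R.T+p[:2]
        P=np.r_[proj(s,np.c_[xy,np.full(60,z)]),proj(s,np.c_[xy,np.full(60,zl)])]
        P=(P-[x0,y0]+.5)*S-.5
        r=np.zeros(big.shape,np.uint8); h=cv2.convexHull(P.astype(np.float32))
        cv2.fillConvexPoly(r,np.round(h*16).astype(np.int32),1,shift=4)
        r=r>0
        return 1-(r&big).sum()/(r|big).sum()
    c0=ray(s,c.mean(0),z)[0,:2]; best=None
    for t in np.arange(0,2*np.pi,np.pi/6):
        o=minimize(cost,[*c0,t],method='Nelder-Mead',options=dict(initial_simplex=[[*c0,t],[c0[0]+6,c0[1],t],[c0[0],c0[1]+6,t],[*c0,t+.4]]))
        if best is None or o.fun<best.fun: best=o
    return best.x,best.fun
E
python3 - <<'E'
from h import *
s=pickle.load(open('pics/top0.pkl','rb'))
cr=cv2.resize(s['color'][60:220,270:510],None,fx=3.3,fy=3.3,interpolation=cv2.INTER_CUBIC); cv2.imwrite('pics/crop0.png',cr[:,:,::-1])
x,f=fit(s,(295,128,355,188)); print('heel',x[:2],np.degrees(x[2])%360,f)
sc=pickle.load(open('pics/scene0.pkl','rb'))
x,f=fit(sc,(275,255,330,305)); print('heel scene',x[:2],np.degrees(x[2])%360,f)
print('round',ray(s,[446,175.5],36))
# bar near face top edge z=34
img=s['color']
for u in range(310,496,15):
    print(u,[tuple(img[v,u]) .__str__() and int(img[v,u].max())-int(img[v,u].min()) for v in range(int(82+(u-300)*.2)-9,int(82+(u-300)*.2)+14)])
E
```

```text
heel [576.94616164 102.79200173] 64.41625547715425 0.15012522712763343
heel scene [575.48201211 103.54567097] 57.17676091647712 0.12889852669175328
round [[548.96399282 -75.60034547  36.        ]]
310 [59, 42, 20, 12, 10, 11, 10, 11, 12, 11, 12, 12, 10, 13, 28, 52, 64, 65, 66, 66, 67, 66, 66]
325 [61, 46, 23, 12, 11, 11, 11, 12, 11, 10, 10, 12, 11, 12, 25, 48, 63, 66, 66, 66, 66, 65, 66]
340 [61, 48, 27, 14, 12, 12, 11, 12, 13, 12, 12, 12, 12, 13, 24, 48, 61, 65, 66, 65, 66, 65, 65]
355 [63, 53, 32, 14, 11, 11, 11, 12, 12, 12, 11, 12, 11, 12, 21, 42, 61, 64, 65, 64, 65, 66, 65]
370 [63, 58, 35, 18, 11, 11, 11, 13, 13, 12, 12, 13, 10, 12, 17, 36, 56, 63, 67, 65, 64, 65, 66]
385 [65, 59, 43, 21, 12, 12, 12, 13, 11, 11, 12, 13, 12, 12, 13, 29, 52, 63, 65, 64, 66, 65, 64]
400 [65, 62, 46, 22, 13, 11, 12, 12, 12, 11, 13, 12, 11, 11, 13, 26, 50, 61, 64, 65, 65, 64, 66]
415 [67, 62, 46, 23, 13, 11, 11, 12, 12, 12, 11, 12, 12, 10, 12, 22, 44, 59, 64, 64, 65, 67, 64]
430 [65, 64, 51, 29, 15, 12, 13, 12, 12, 12, 10, 12, 12, 12, 12, 20, 41, 58, 64, 65, 65, 64, 65]
445 [64, 64, 57, 35, 17, 12, 11, 11, 11, 12, 12, 12, 12, 12, 10, 15, 35, 55, 63, 64, 64, 63, 64]
460 [65, 63, 59, 41, 19, 13, 12, 11, 12, 12, 12, 11, 11, 12, 12, 15, 32, 51, 62, 64, 64, 64, 64]
475 [63, 64, 61, 44, 22, 13, 11, 10, 11, 13, 12, 12, 12, 12, 12, 13, 26, 46, 60, 63, 63, 64, 64]
490 [63, 65, 61, 49, 28, 14, 11, 11, 13, 13, 11, 12, 12, 12, 10, 12, 21, 43, 59, 63, 64, 63, 65]
```

View pics/crop0.png

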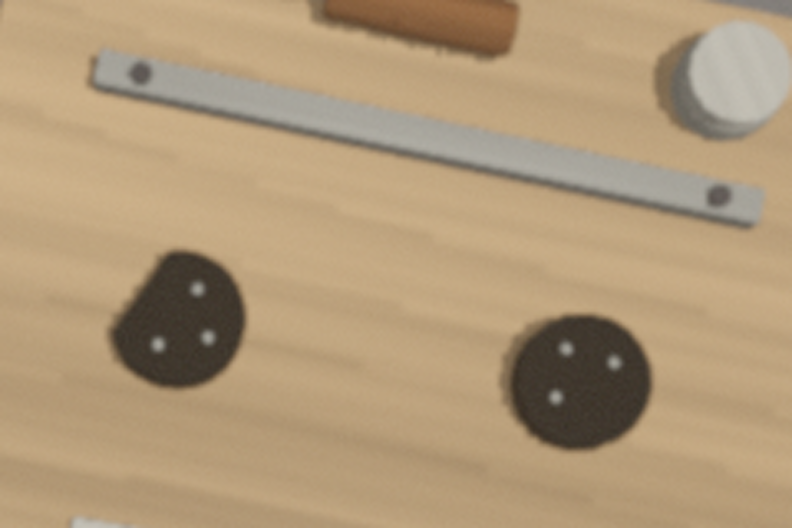

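The crop confirms it: the blank at crop (180,320), which is (325,157) in the full picture, is black with a flat edge at its upper left. The other black one, crop (580,380), is fully round. I'll refine the fit threshold and measure the bar.

```bash
sed -i 's/max(2)<75/max(2)<TH/; s/^import numpy/TH=110\nimport numpy/' h.py
python3 - <<'E'
import h
from h import *
s=pickle.load(open('pics/top0.pkl','rb'));sc=pickle.load(open('pics/scene0.pkl','rb'))
for TH in (90,110,125):
    h.TH=TH
    for S,w in ((s,(295,128,355,188)),(sc,(275,255,330,305))):
        x,f=fit(S,w); print(TH,'heel',x[:2].round(1),(np.degrees(x[2])%360).round(1),round(f,3), blank(S,w)[0].sum())
# bar: saturation; near edge = foot edge z=18 visible (camera on near side)
for nm,S,poly in (('top',s,None),):
    img=S['color'].astype(int); sat=img.max(2)-img.min(2)
    P=[];Q=[]
    for u in range(310,496,5):
        v0=int(82+(u-300)*.2)-9
        col=sat[v0:v0+26,u]; k=np.where(col<15)[0]
        a,b=k[0],k[-1]
        Q.append((u,v0+a-1+(col[a-1]-38)/(col[a-1]-col[a]))); P.append((u,v0+b+(38-col[b])/(col[b+1]-col[b]) if col[b+1]>38 else v0+b+1+(38-col[b+1])/(col[b+2]-col[b+1])))
    for nme,E_,z in (('near foot',P,18),('far top',Q,34)):
        W=ray(S,np.array(E_),z); k=np.polyfit(W[:,1],W[:,0],1); print(nme,k, 'yaw',np.degrees(np.arctan(-k[0])),'resid',np.std(W[:,0]-np.polyval(k,W[:,1])))
    print('ends',ray(S,[[299.5,83],[498.5,123]],30))
E
```

```text
90 heel [575.2 102.1] 52.1 0.106 1087
90 heel [575.2 104.4] 55.3 0.101 866
110 heel [575.3 102. ] 55.2 0.063 1156
110 heel [576.6 105.1] 54.3 0.049 933
125 heel [575.5 102.2] 54.2 0.037 1211
125 heel [577.  105.3] 53.3 0.03 983
near foot [2.00293399e-01 6.52287028e+02] yaw -11.32609553176243 resid 0.0872382782189216
far top [1.94693943e-01 6.69478886e+02] yaw -11.017314634914356 resid 1.923619525492907
ends [[ 682.5229672   137.7518037    30.        ]
 [ 627.86865289 -153.16198012   30.        ]]
```

>>> carry_out([
  {"travel": [35.7, -30.9, 0], "twist": 0},
  {"travel": [35.7, -30.9, 0], "twist": 0},
  {"travel": [35.7, -30.9, 0], "twist": 0},
  {"travel": [35.7, -30.9, 0], "twist": 0},
  {"travel": [35.7, -30.9, 0], "twist": 0},
  {"travel": [35.7, -30.9, 0], "twist": 0},
  {"travel": [35.7, -30.9, 0], "twist": 0},
  {"travel": [35.7, -30.9, 0], "twist": 0},
], grip=1, squeeze=20)

```text
clock: 1.1
eef_pos: [411.5, -233.3, 405.0]
ee_rot: [[0.92, 0.393, 0.001], [0.393, -0.92, -0.001], [0.0, 0.001, -1.0]]
ft_force: [0.4, -1.0, -0.2]
width: 85.3
```

>>> carry_out([
  {"travel": [35.7, -30.9, 0], "twist": 0},
  {"travel": [35.7, -30.9, 0], "twist": 0},
  {"travel": [35.7, -30.9, 0], "twist": 0},
  {"travel": [35.7, -30.9, 0], "twist": 0},
  {"travel": [35.7, -30.9, 0], "twist": 0},
  {"travel": [35.7, -30.9, 0], "twist": 0},
  {"travel": [35.7, -30.9, 0], "twist": 0},
  {"travel": [0, 0, 20], "twist": -0.14},
])

```text
clock: 1.9
eef_pos: [557.1, 70.0, 387.0]
ee_rot: [[0.852, 0.524, 0.005], [0.524, -0.852, 0.005], [0.007, -0.001, -1.0]]
ft_force: [-0.6, -0.0, 1.0]
width: 85.1
```

>>> carry_out([
  {"travel": [0, 0, 20], "twist": -0.14},
  {"travel": [0, 0, 20], "twist": -0.14},
  {"travel": [0, 0, 20], "twist": -0.12},
  {"travel": [0, 0, 0], "twist": 0},
])

```text
clock: 2.3
eef_pos: [555.0, 61.4, 321.9]
ee_rot: [[0.585, 0.811, -0.005], [0.811, -0.585, -0.0], [-0.003, -0.004, -1.0]]
ft_force: [-0.7, 0.0, 0.6]
width: 85.1
```

Run:
```python
from h import *
s=snap('wrist','w1')
for r in bot.trace('heel_center','wrist'): print(r['confidence'],np.round(r['extent']))
st=bot.state(); print(st['clock'],st['eef_pos'],np.degrees(np.arctan2(st['ee_rot'][1][0],st['ee_rot'][0][0])))
print(proj(s,[[576,103.5,36],[650.7+.2003*7.7,0,18]]))
```

```text
0.89 [ 32. 301.  56.  70.]
0.74 [308. 169.  99.  85.]
2.4 [555.94658845  61.79451053 325.06177353] 53.85931349179403
[[306.16271768 158.1545798 ]
 [489.11310716 214.18698776]]
```

View pics/w1.png

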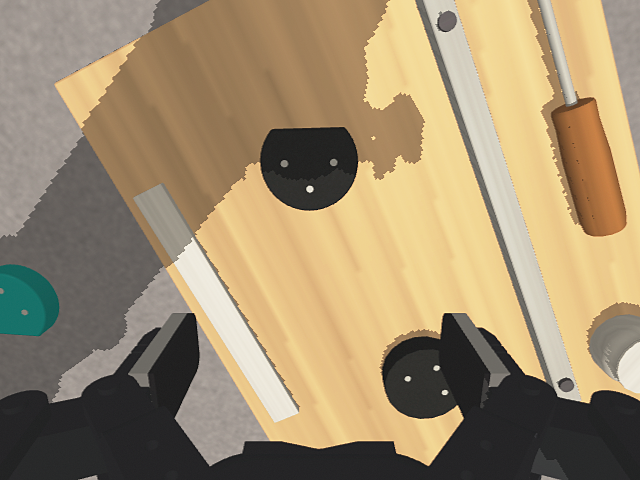

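The wrist view shows the black D-shaped blank at (309,169) with its flat horizontal at row 128, so it is aligned with the tool yaw. The bar is to the right and the round blank is at (425,378).

Run:
```python
import h
from h import *
s=pickle.load(open('pics/w1.pkl','rb'))
for h.TH in (60,75):
    x,f=fit(s,(245,110,375,225)); print(x,np.degrees(x[2]),f)
st=bot.state(); R=np.array(st['ee_rot']); d=np.array([x[0],x[1],187])-st['eef_pos']; print(R.T@d)
# bar edge in wrist: foot
print(ray(s,[[417,0],[553,400],[484,200]],18), [.2003*y+652.3 for y in ray(s,[[417,0],[553,400],[484,200]],18)[:,1]])
```

```text
[575.77742281 100.20682392   0.97165726] 55.67186021447182 0.04231246962250901
[575.72836496 100.42728408   0.97160128] 55.66865245034813 0.034619607278486675
[ 42.87363578  -6.74521236 138.06236508]
[[ 680.53756374  137.65088063   18.        ]
 [ 620.11356479 -160.99146442   18.        ]
 [ 654.20907038   10.58377382   18.        ]] [np.float64(679.8714713898062), np.float64(620.0534096773134), np.float64(654.4199298966814)]
```

>>> carry_out([
  {"travel": [21.5, -3.5, 20], "twist": -0.03},
  {"travel": [21.5, -3.5, 20], "twist": 0},
  {"travel": [0, 0, 35], "twist": 0},
  {"travel": [0, 0, 25], "twist": 0},
  {"travel": [0, 0, 10], "twist": 0},
  {"travel": [0, 0, 8], "twist": 0},
  {"travel": [0, 0, 0], "twist": 0},
])

```text
clock: 3.1
eef_pos: [575.2, 101.1, 207.2]
ee_rot: [[0.563, 0.826, 0.001], [0.826, -0.563, 0.0], [0.0, 0.001, -1.0]]
ft_force: [-0.5, -0.0, 0.4]
width: 85.5
```

>>> carry_out([
  {"travel": [0, 0, 7], "twist": 0},
  {"travel": [0, 0, 6], "twist": 0},
  {"travel": [0, 0, 5], "twist": 0},
  {"travel": [0, 0, 0], "twist": 0},
])

```text
clock: 3.5
eef_pos: [574.6, 101.0, 188.1]
ee_rot: [[0.562, 0.827, -0.001], [0.827, -0.562, -0.0], [-0.001, -0.001, -1.0]]
ft_force: [-0.5, 0.6, -0.5]
width: 85.2
```

Run:
```python
from h import *
s=snap('wrist','w2'); snap('scene','s2'); st=bot.state(); print(st['clock'],st['eef_pos'],st['ft_force'],st['width'])
```

```text
3.6 [574.85436658 101.17335691 188.73210575] [0.54267953 0.07711957 0.10046996] 85.70523239785975
```

View pics/w2.png

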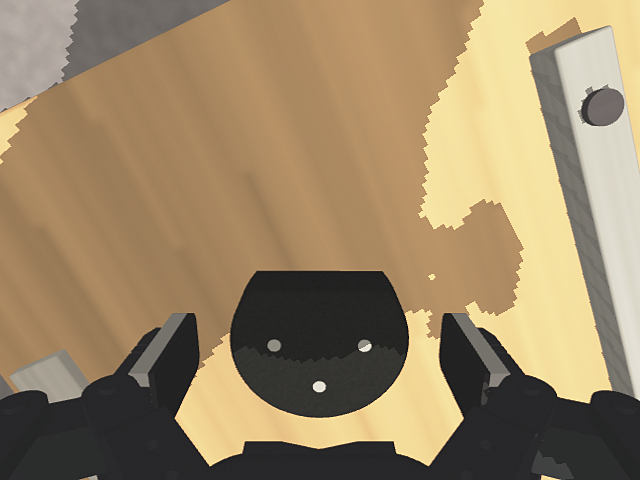

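View pics/s2.png

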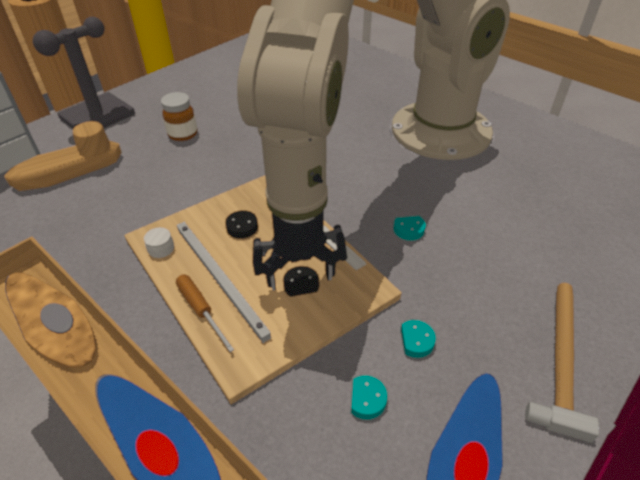

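The blank is centred between the fingers (columns 230 to 408, fingers at 195 and 445). Next I'll close lightly.

>>> carry_out([
  {"travel": [0, 0, 0], "twist": 0},
  {"travel": [0, 0, 0], "twist": 0},
  {"travel": [0, 0, 0], "twist": 0},
  {"travel": [0, 0, 0], "twist": 0},
  {"travel": [0, 0, 0], "twist": 0},
  {"travel": [0, 0, 0], "twist": 0},
], grip=0.2, squeeze=20)

```text
clock: 4.2
eef_pos: [575.1, 101.2, 189.2]
ee_rot: [[0.562, 0.827, 0.001], [0.827, -0.562, 0.0], [0.0, 0.001, -1.0]]
ft_force: [-1.2, -0.9, 4.8]
width: 58.9
```

Run:
```python
from h import *
s=snap('wrist','w3'); st=bot.state(); print(st['clock'],st['eef_pos'],st['ft_force'],st['width'])
```

```text
4.25 [575.07215916 101.18384407 189.1404406 ] [-0.93655749  0.03544076  6.33688485] 58.82232436488686
```

View pics/w3.png

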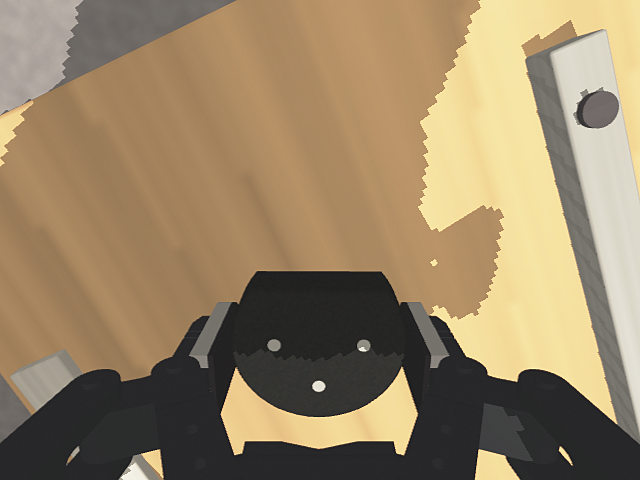

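>>> carry_out([
  {"travel": [0, 0, 0], "twist": 0.11},
  {"travel": [0, 0, 0], "twist": 0.11},
  {"travel": [0, 0, 0], "twist": 0.11},
  {"travel": [0, 0, 0], "twist": 0.11},
  {"travel": [0, 0, 0], "twist": 0.11},
  {"travel": [0, 0, 0], "twist": 0.11},
  {"travel": [0, 0, 0], "twist": 0.11},
  {"travel": [0, 0, 0], "twist": 0.11},
])

```text
clock: 5.05
eef_pos: [574.9, 101.3, 189.1]
ee_rot: [[0.996, 0.089, 0.0], [0.089, -0.996, 0.0], [0.0, -0.0, -1.0]]
ft_force: [-2.9, -0.8, 5.8]
width: 58.7
```

>>> carry_out([
  {"travel": [0, 0, 0], "twist": 0.11},
  {"travel": [0, 0, 0], "twist": 0.11},
  {"travel": [0, 0, 0], "twist": 0.07},
  {"travel": [0, 0, 0], "twist": 0},
  {"travel": [15, 4, 0], "twist": 0},
  {"travel": [15, 4, 0], "twist": 0},
  {"travel": [15, 4, 0], "twist": 0},
  {"travel": [0, 0, 0], "twist": 0},
])

```text
clock: 5.85
eef_pos: [618.3, 79.5, 189.1]
ee_rot: [[0.98, -0.197, 0.002], [-0.197, -0.98, -0.0], [0.002, -0.0, -1.0]]
ft_force: [2.0, -1.0, 4.7]
width: 59.0
```

Run:
```python
from h import *
s=snap('wrist','w4'); st=bot.state(); print(st['clock'],st['eef_pos'],st['ft_force'],st['width'],np.degrees(np.arctan2(st['ee_rot'][1][0],st['ee_rot'][0][0])),st['q'])
e=st['eef_pos']; print('dist centre-face',(652.3+.2003*e[1]-e[0])/1.0199)
```

```text
5.9 [617.72625056  79.86703089 189.17086514] [ 3.10812252 -1.42903971  5.28657484] 59.327867587736094 -11.31912842552338 [ 0.0258485   0.57974826 -0.27937006  1.60461346  0.18352691  0.98077398
 -2.08060788]
dist centre-face 49.58438643972841
```

View pics/w4.png

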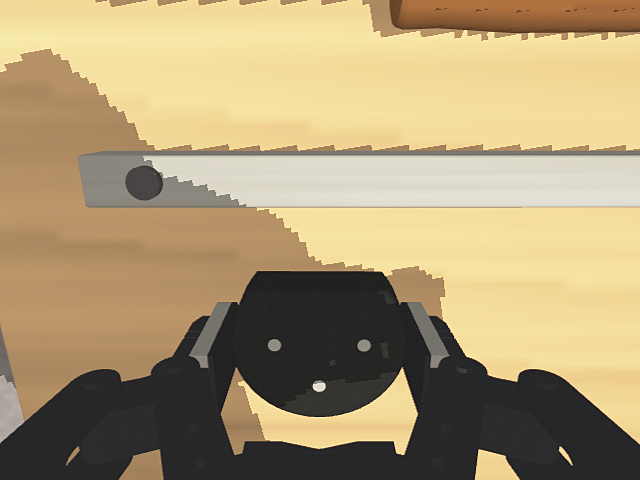

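The flat (row 271) is parallel to the bar edge (row 207). I'll compute the gap.

Run:
```python
from h import *
s=pickle.load(open('pics/w4.pkl','rb')); n=np.array([.981,-.196,0])
F=ray(s,[[260,271],[380,271]],36); B=ray(s,[[300,207],[450,207]],34);print(F,B,(B.mean(0)-F.mean(0))@n)
B=ray(s,[[300,207]],18);print((B.mean(0)-F.mean(0))@n)
```

```text
[[649.6957243   90.75916112  36.        ]
 [642.24999396  53.74562297  36.        ]] [[666.90556133  74.27919794  34.        ]
 [657.88657889  29.42673114  34.        ]] 20.109457758706505
16.561194892608047
```

The ray result disagrees with the grip geometry: it puts the flat 29 mm ahead of the TCP where 20 mm is expected. I'll check the w2 and w4 scale before pushing on.

```bash
python3 - <<'E'
import h
from h import *
for n in ('w1','w2','w4'):
    s=pickle.load(open(f'pics/{n}.pkl','rb')); R=np.array(s['R']); print(n,'cam',(-R.T@s['t']).round(1),'axis',R[2].round(3),s['intrinsics'][0][0])
s=pickle.load(open('pics/w2.pkl','rb'))
h.TH=60
for z in (46,40,36,30,24):
    x,f=fit(s,(205,260,435,430),z,z-18); print(z,x,f)
s=pickle.load(open('pics/w4.pkl','rb'))
for z in (36,30,27,24,18):
  print(z,proj(s,[[617.7+.981*20+.196*a,79.9-.196*20+.981*a,z] for a in (-22.3,22.3)]).round())
x,f=fit(pickle.load(open('pics/w1.pkl','rb')),(245,110,375,225),36,18);print(x,f)
x,f=fit(pickle.load(open('pics/w1.pkl','rb')),(245,110,375,225),27,9);print(x,f)
E
python3 - <<'E'
import cv2
im=cv2.imread('pics/w4.png')[190:430,180:460]
cv2.imwrite('pics/w4c.png',cv2.convertScaleAbs(cv2.resize(im,None,fx=2.5,fy=2.5),alpha=2.5))
E
```

```text
w1 cam [599.5 121.3 290. ] axis [-0.179 -0.241 -0.954] 414.2466642571108
w2 cam [617.5 162.1 156.3] axis [-0.168 -0.246 -0.955] 414.2466642571108
w4 cam [692.9  63.3 157.7] axis [-0.288  0.057 -0.956] 414.2466642571108
46 [583.79756886 106.47882768   5.88197851] 0.1335060011981738
40 [578.24201466 105.14904078   1.32907716] 0.10596991781671572
36 [575.40712447 100.33258675   0.97358772] 0.05187219293772449
30 [574.15301546  98.19995351   0.97330356] 0.03295445394199459
24 [571.39483201  97.20564036   0.97352105] 0.11140894814951163
36 [[383. 298.]
 [244. 298.]]
30 [[381. 290.]
 [248. 290.]]
27 [[379. 286.]
 [249. 287.]]
24 [[378. 283.]
 [250. 283.]]
18 [[376. 276.]
 [253. 277.]]
[575.77742281 100.20682392   0.97165726] 0.04231246962250901
[574.96133788  99.77103042   0.9686996 ] 0.023696771526290128
```

View pics/w4c.png

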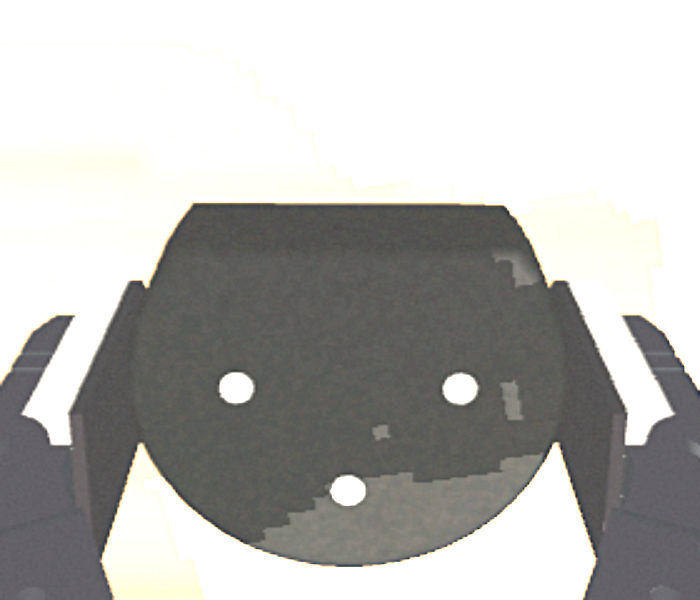

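That explains it. The camera looks back from ahead, so row 271 is the foot of the flat face (z=18), not its top edge. I'll redo the gap with that.

Run:
```python
from h import *
s=pickle.load(open('pics/w4.pkl','rb')); n=np.array([.981,-.196,0])
F=ray(s,[[260,271.5],[380,271.5]],18); B=ray(s,[[300,207.5],[450,207.5]],34);print((B.mean(0)-F.mean(0))@n, (F.mean(0)-[617.7,79.9,18])@n)
```

```text
27.216142953354847 21.972022930139904
```

>>> carry_out([
  {"travel": [10, 2, 0], "twist": 0},
  {"travel": [10, 2, 0], "twist": 0},
  {"travel": [4, 0, 0], "twist": 0},
  {"travel": [0, 0, 0], "twist": 0},
])

```text
clock: 6.3
eef_pos: [639.2, 72.7, 189.2]
ee_rot: [[0.981, -0.194, -0.0], [-0.194, -0.981, 0.001], [-0.0, -0.001, -1.0]]
ft_force: [-1.9, -0.8, 6.9]
width: 59.0
```

>>> carry_out([
  {"travel": [1, 0, 0], "twist": 0},
  {"travel": [1, 0, 0], "twist": 0},
  {"travel": [0, 0, 0], "twist": 0},
])

```text
clock: 6.6
eef_pos: [640.4, 72.7, 189.1]
ee_rot: [[0.981, -0.194, -0.002], [-0.194, -0.981, 0.001], [-0.002, -0.0, -1.0]]
ft_force: [-4.7, -0.2, 9.4]
width: 59.2
```

Run:
```python
from h import *
s=snap('wrist','w5'); st=bot.state(); print(st['clock'],st['eef_pos'],st['ft_force'],st['width'])
```

```text
6.65 [640.3406495   72.66151476 189.14804395] [-4.34847322 -0.41821115  9.42269193] 59.23506216015353
```

View pics/w5.png

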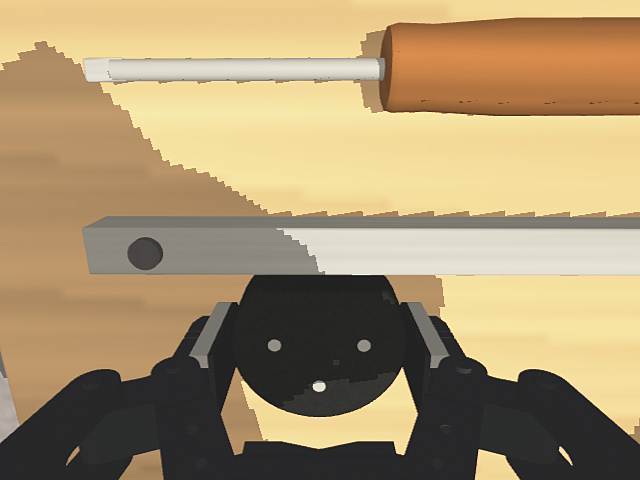

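The bar's top edge (row 274) now hides the flat's foot, and about 4 mm of gap is left. I'll creep in and watch the force.

>>> carry_out([
  {"travel": [1, 0, 0], "twist": 0},
  {"travel": [1, 0, 0], "twist": 0},
  {"travel": [1, 0, 0], "twist": 0},
  {"travel": [0, 0, 0], "twist": 0},
])

```text
clock: 7.05
eef_pos: [643.3, 72.2, 189.2]
ee_rot: [[0.981, -0.194, -0.002], [-0.194, -0.981, 0.001], [-0.002, -0.0, -1.0]]
ft_force: [-4.7, 0.9, 9.0]
width: 58.6
```

>>> carry_out([
  {"travel": [1, 0, 0], "twist": 0},
  {"travel": [0, 0, 0], "twist": 0},
])

```text
clock: 7.25
eef_pos: [644.3, 72.1, 189.2]
ee_rot: [[0.981, -0.194, -0.002], [-0.194, -0.981, 0.001], [-0.002, -0.0, -1.0]]
ft_force: [-4.1, 0.8, 8.7]
width: 59.4
```

>>> carry_out([
  {"travel": [0.7, 0, 0], "twist": 0},
  {"travel": [0.7, 0, 0], "twist": 0},
  {"travel": [0, 0, 0], "twist": 0},
])

```text
clock: 7.55
eef_pos: [644.9, 72.1, 189.1]
ee_rot: [[0.981, -0.193, -0.004], [-0.193, -0.981, 0.001], [-0.004, -0.0, -1.0]]
ft_force: [-10.4, 1.2, 12.4]
width: 59.1
```

Run:
```python
from h import *
s=snap('wrist','w6'); st=bot.state(); print(st['clock'],st['eef_pos'],st['ft_force'],st['width'])
cv2.imwrite('pics/w6c.png',cv2.convertScaleAbs(cv2.resize(s['color'][200:400,180:460,::-1],None,fx=2.8,fy=2.8),alpha=2))
```

```text
7.6 [644.93061335  72.05881357 189.14885883] [-10.95028512   0.29956478  13.03209086] 58.88979843333987
```

View pics/w6c.png

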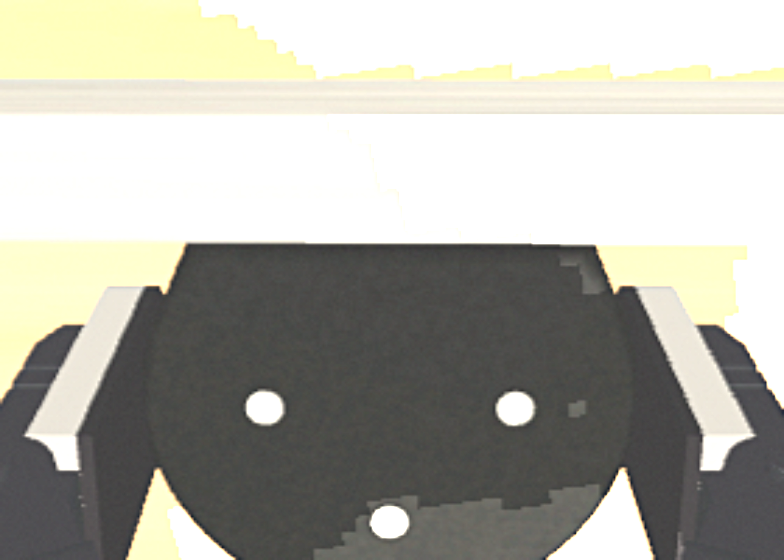

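Contact: the force rose to 11 N and the flat's top edge meets the bar edge along its whole length. I'll release and lift.

>>> carry_out([
  {"travel": [0, 0, 0], "twist": 0},
  {"travel": [0, 0, 0], "twist": 0},
  {"travel": [0, 0, 0], "twist": 0},
  {"travel": [0, 0, 0], "twist": 0},
  {"travel": [0, 0, 0], "twist": 0},
  {"travel": [0, 0, 0], "twist": 0},
], grip=1)

```text
clock: 8.2
eef_pos: [646.7, 70.5, 188.6]
ee_rot: [[0.981, -0.195, -0.0], [-0.195, -0.981, 0.0], [-0.0, -0.0, -1.0]]
ft_force: [0.7, 0.5, -0.8]
width: 85.2
```

>>> carry_out([
  {"travel": [0, 0, -5], "twist": 0},
  {"travel": [0, 0, -15], "twist": 0},
  {"travel": [0, 0, -30], "twist": 0},
  {"travel": [0, 0, -40], "twist": 0},
  {"travel": [-20, 0, -40], "twist": 0},
  {"travel": [-40, 0, 0], "twist": 0},
  {"travel": [-40, 0, 0], "twist": 0},
  {"travel": [0, 0, 0], "twist": 0},
])

```text
clock: 9.0
eef_pos: [544.0, 92.1, 319.7]
ee_rot: [[0.982, -0.191, -0.002], [-0.191, -0.982, -0.0], [-0.002, 0.001, -1.0]]
ft_force: [0.2, -0.1, -0.2]
width: 85.7
```

Run:
```python
from h import *
s=snap('wrist','w7'); t=snap('top','t7'); c=snap('scene','s7'); st=bot.state(); print(st['clock'],st['eef_pos'],st['ft_force'],st['width'])
g=np.hstack([cv2.resize(t['color'][50:230,260:520],(520,360)),cv2.resize(c['color'][190:370,150:290],(280,360))])
cv2.imwrite('pics/g7.png',g[:,:,::-1])
```

```text
9.15 [549.02298111  89.9354375  320.32207958] [-0.04726152  0.65767281  0.58186506] 85.40021304820537
```

View pics/w7.png

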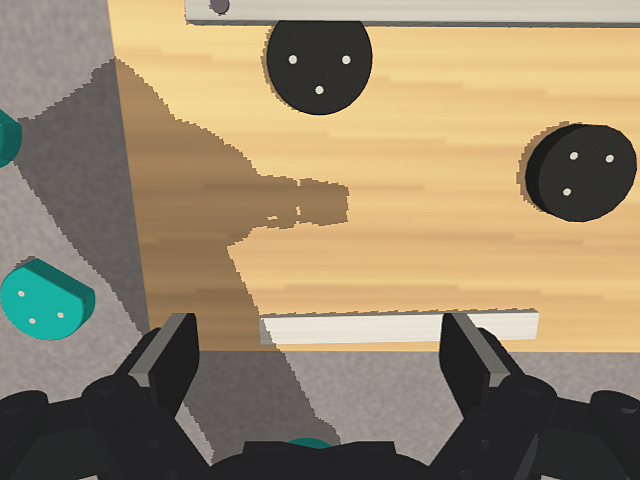

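View pics/g7.png

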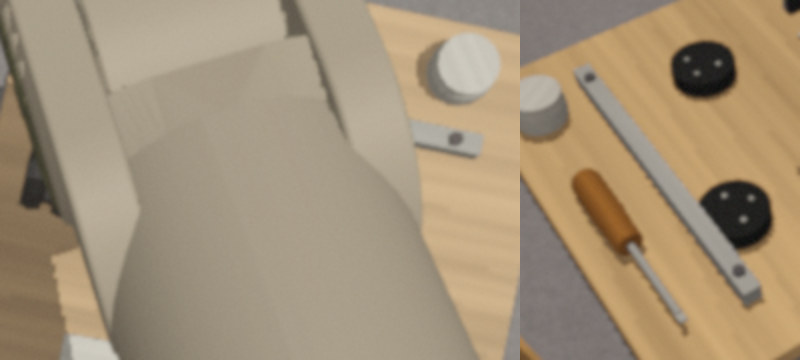

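The wrist view shows the flat against the bar at row 21 and the blank centred at column 319, about 76 mm from the bar's left end. One numeric check, then hand in.

Run:
```python
import h
from h import *
h.TH=70
s=pickle.load(open('pics/w7.pkl','rb')); a=pickle.load(open('pics/scene0.pkl','rb')); b=pickle.load(open('pics/s7.pkl','rb'))
n=np.array([.981,-.196]); t=np.array([.196,.981])
x,f=fit(s,(255,20,380,122)); e=x[:2]-[650.7,-7.7]; print('heel',x[:2],np.degrees(x[2]),f,'flat x,y in bar:',e@n+20*np.cos(x[2]+np.radians(11.3)),e@t)
h.TH=110
ca=blank(a,(222,205,265,245))[1].mean(0); cb=blank(b,(222,205,265,245))[1].mean(0); print('round shift mm',ray(b,cb,36)-ray(a,ca,36))
print(bot.sign_off())
```

```text
heel [645.52969305  70.46109949] 345.99910599056784 0.027803115992264704 flat x,y in bar: -0.41386382570269475 75.6626584384696
round shift mm [[-0.51057702 -0.20478404  0.        ]]
the job is handed in; nothing more can be done
None
```

I turned the flat-edged black blank about 67° clockwise in a light fingertip grip and slid it along the board against the bar. I then let go, raised the arm clear and handed the job in at about 9.2 s of the 29 s allowed; no verdict was reported.

| Check after release | Measured | Allowed |
|---|---|---|
| Middle of flat from the bar face | -0.4 mm | -10 to 6 mm |
| Along the bar from its middle | about 76 mm | within 120 mm |
| Flat parallel to the bar | within about 3° (no gap visible in the picture) | within 10° |
| Round blank moved | about 0.5 mm | under 20 mm |

- **Contact:** the force rose to about 11 N when the flat met the bar. After release the gripper read near 0 N.
- **Flat-edged blank:** it was lying on the board in the wrist and scene pictures. I judged this by eye and did not measure its tilt or height.
- **Checks that disagreed:** a first gap estimate, about 20 mm, was wrong. I had taken the foot of the flat for its top edge, and corrected it to 27 mm before closing in; contact came a few millimetres later still.
- **Not checked:** the arm blocked the final top view, so the last checks rest on the wrist and scene cameras.

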